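# Build a drip coffee filter on a mug

## Robot

A 6-joint arm with a two-finger parallel gripper is mounted at the origin on a cart in front of the work surface, level with it; the furniture and walls round the work are solid. World frame = base frame: x ahead of the robot, y to its left, z up, the work surface at z = 0. Lengths are in m, angles in rad, forces in N, time in s.
With the tool pointing down it reaches from about 0.3 to 0.875 m from the base axis. Payload 6.4 kg.
Tool frame: the origin (TCP) lies between the finger pads; the fingertips stand 8 mm ahead of it and the grasp point (between the pads) lies 11 mm behind it (ctrl.finger_overhang is the distance from the TCP to the fingertips, in m); z points along the fingers, y is the line along which they close (so a half turn about z gives the same grasp; the last joint's range is limited). The gripper opens to 85 mm and grips with 20 to 120 N. Pads are 22 mm wide; open, the fingers measure 114 mm over their backs; the gripper's body (76 mm by 85 mm) begins 54 mm behind the grasp point. The pads swing forward as they close: fully open they stand 13 mm farther back than shut.
Start: joints at [-1.524, 0.181, 1.607, -0, 1.354, -0.206], TCP at [0.144, -0.557, 0.239] pointing down, gripper open.
Joint ranges: [-2.99, 2.99], [-0.89, 2.07], [0.3, 2.58], [-1.14, 4.28], [0, 2.63], [-3.12, 3.12]. Speed limits (rad/s): [2.57, 2.57, 3.01, 3.14, 3.14, 3.14].

## Interface

Orientations are given as a unit quaternion [w, x, y, z].
In Python, from bench import ctrl, camera gives the robot as it stands.
- The arm moves only by the shell command python3 -m pendant 'ROWS' [OPENING]. ROWS is JSON, a list of rows, each a list of 6 numbers: the shift along the world's x, y, z normalised to -1 to 1, where 1 is 200 mm, then the turn, a rotation vector about the world's x, y, z normalised to -1 to 1, where 1 is pi/2 rad. In form: [[dx, dy, dz, rx, ry, rz], ...]. A call has exactly 10 rows; each row shifts and turns the commanded pose from where the row before left it; what a row does not reach is not made up. A row lasts 1/8 s, in which the tool goes at most 62.5 mm and 10.7 degrees, less where a joint would pass 70% of its speed; a pose out of reach is approached as far as the arm can. A call with a number of a shift or a turn outside -1 to 1 is refused whole. A call with a gripper value outside its range is refused whole. OPENING is the opening, from -1 (shut) to 1 (fully open), set as the call begins (- or left out, the last holds). The fingers move at their own pace and stop on an object; the grip force is fixed at half the most. Time passes only in rows, so rows that do not move let the fingers close, or fill a call up. It gives the time, the measured TCP pose, the force, the opening and the grip force at its end, in the units of the state.
- ctrl.get_obs(): the state, without advancing time (a new reading comes with each control period).
- camera(name): name is "side" or "top" or "wrist"; returns a dict with "color" (480x640x3 uint8, blue, green, red), "fx", "fy", "cx", "cy" (pixels), "distortion" ([k1, k2, p1, p2, k3] as OpenCV has them; the pictures are not rectified), "xyz" and "rotation" of the camera in the world; the wrist camera has in their place "hand_eye" (4x4, takes a point from camera to tool coordinates, whose origin is the TCP and whose axes are the flange's). Camera axes: x right, y down, z forward; pixel columns grow to the right and rows downward; lengths in m; the calibration is good to about 2 mm. A picture is of the moment at which its call begins: read the wrist's pose just before it. There is no depth.
- ctrl.hand_in(): hands the job in; it is judged then, once.
The state is a dict: "time_s": time; "q": joint angles; "dq": joint speeds; "joint_efforts": joint torques, N m; "eef_pos": TCP position; "eef_rot": TCP orientation; "wrist_force": force on the tool from outside, world axes, zero at the start; "torque": the same for the moment, N m; "opening": opening from 0.0 (shut) to 1.0 (fully open); "grasp_force": force on a finger pad.
Only numpy, scipy, OpenCV 4.12 (cv2) and the standard library are available. Lean on these libraries where they do the work, as an engineer would, in place of code of your own. Each camera call takes 0.05 s, during which the arm holds its last target. There are 200 camera calls.

## Task

Set up the little steel drip filter on the blue mug: first the flat spill plate on the mug's mouth with its collar inside, then the brewing chamber upright over the boss of the plate, then the press down inside the chamber, and last the lid over the chamber's rim. Seat every part level and fully home, and leave the mug standing where it is and the jar, the tin and the lemon alone.

Things in the scene. Friction and masses are not known exactly. Their poses are not given: they have to be found in the camera images.
- mug_mouth (a point): Blue empty coffee mug, 84 mm across and 92 mm tall, with a handle on its side, standing upright, 0.35 kg. This point: centre of its open mouth, at rim height (92 mm above the worktop); z up. The handle lies towards this point's +y. The mouth is 73 mm wide inside.
- plate_center (a point): Spill plate: flat round steel disc, 98 mm across, 2.5 mm thick, with a solid boss in its middle, 42 mm across, 12 mm high, to lift it by. Below the disc a collar 65 mm across, 8 mm deep, on which it lies; height 22.5 mm, 0.09 kg. Point: on the axis, 11.2 mm above the collar's underside; z up. Seated, the disc lies on the mug's rim: point 3 mm above the mouth's.
- chamber_center (a point): Brewing chamber: open steel cup, 58 mm across, 52 mm tall, 0.08 kg; two wire ears, along its +x and -x to 43 mm from the axis: grip across along y. Point: on the axis, 26 mm above the foot; z up. The hollow foot (50 mm wide, 14 deep) drops over the plate's boss and rests on the disc: point 25 mm above the plate's. Inside: 50 mm wide, floor 17 mm above the foot, 35 mm below the rim.
- press_center (a point): Press: pierced steel disc, 42 mm across, 3 mm thick, with a thin upright stem and a black knob 15 mm across (41 to 55 mm above the underside) to lift it by; height 55 mm, 0.05 kg. Point: on the axis, 27.5 mm above the underside; z up. Seated, the disc lies on the chamber's floor: point 18.5 mm above the chamber's, knob 20 mm out of the rim. Let go 10 mm too high, it drops home.
- lid_center (a point): Lid: steel cap with a skirt 77 mm across, a dome 47 mm across and a black knob 20 mm across (41 to 57 mm above the skirt's edge) to lift it by; height 57 mm, 0.06 kg. Point: on the axis, 28.5 mm above the skirt's edge; z up. The skirt (66 mm wide inside, 10 deep) drops over the chamber's rim and a ledge rests on the rim: point 44.5 mm above the chamber's. The dome clears the press.
- jar: Bystander: small glass jar with a red lid, 59 mm across, 86 mm tall, behind the work. Origin at the centre of its underside. Leave it alone.
- tin: Bystander: flat closed food tin, 86 mm across, 40 mm tall, left of the work. Origin at the centre of its underside. Leave it alone.
- lemon: Bystander: yellow lemon, 71 x 53 x 51 mm, right of the work. Origin at its underside. Leave it alone.
There are look-alikes about, which are no part of the job. What is shaped like the part that bears press_center but pink is not meant.

How it is judged:
By the outcome, as a careful person would: the job done as asked, in the order asked, and still so for the second after the job is handed in, with the robot touching nothing.
It also fails if it takes over 115 s, if anything falls off the work surface, if the arm or the gripper's body presses on something with over 40 N, if the wrist force passes 120 N, or if a joint passes its speed limit or range.

## Working session

There is one attempt and no reset: what is moved stays moved. The work goes in short steps, Python scripts to look and compute and a shell command to move; the robot and the scene stay as the last step left them, time stands still between calls to the robot, and variables do not carry over. Pictures are saved under pics/ and viewed, at most 14 in all, crops included, and the job is handed in when it is done.

```bash
ls; mkdir -p pics; cat > h.py <<'E'
import numpy as np, cv2
from bench import ctrl, camera
from scipy.spatial.transform import Rotation as R
def q2m(q): return R.from_quat([q[1],q[2],q[3],q[0]]).as_matrix()
def snap(name,fn=None):
    o=ctrl.get_obs(); c=camera(name)
    if name=="wrist":
        T=np.eye(4); T[:3,:3]=q2m(o["eef_rot"]); T[:3,3]=o["eef_pos"]
        T=T@np.array(c["hand_eye"]); c["Rm"],c["t"]=T[:3,:3],T[:3,3]
    else:
        r=np.array(c["rotation"]); c["Rm"]=r if r.shape==(3,3) else q2m(r.ravel()); c["t"]=np.array(c["xyz"])
    c["K"]=np.array([[c["fx"],0,c["cx"]],[0,c["fy"],c["cy"]],[0,0,1.]]); c["D"]=np.array(c["distortion"],float)
    if fn: cv2.imwrite("pics/"+fn,c["color"])
    return c
def ray(c,uv):
    p=cv2.undistortPoints(np.array([[uv]],float),c["K"],c["D"])[0,0]
    return c["t"],c["Rm"]@np.array([p[0],p[1],1])
def onplane(c,uv,z):
    t,d=ray(c,uv); return t+d*(z-t[2])/d[2]
def proj(c,P):
    P=np.atleast_2d(np.array(P,float)); rv=cv2.Rodrigues(c["Rm"].T)[0]
    return cv2.projectPoints(P,rv,-c["Rm"].T@c["t"],c["K"],c["D"])[0][:,0]
E
python3 - <<'E'
from h import *
o=ctrl.get_obs(); print({k:np.round(v,3) for k,v in o.items()})
for n in("top","side","wrist"):
    c=snap(n,n+"0.png"); print(n,c["t"].round(3),c["Rm"].round(2).tolist(),c["fx"],c["cx"],c["cy"],c["D"])
E
```

```text
pics
{'time_s': np.float64(0.0), 'q': array([-1.524,  0.182,  1.608,  0.   ,  1.354, -0.206]), 'dq': array([ 0.001,  0.002, -0.002, -0.001,  0.002, -0.001]), 'joint_efforts': array([-2.0000e-03, -4.4486e+01, -3.5134e+01, -0.0000e+00,  9.0000e-03,
        0.0000e+00]), 'eef_pos': array([ 0.144, -0.556,  0.238]), 'eef_rot': array([-0.001,  0.992,  0.126,  0.   ]), 'wrist_force': array([-0.451,  0.088, -0.553]), 'torque': array([ 0.003, -0.023,  0.032]), 'grasp_force': np.float64(0.0), 'opening': np.float64(1.0)}
top [0.383 0.131 1.306] [[-0.01, -0.99, 0.14], [-1.0, 0.01, 0.01], [-0.01, -0.14, -0.99]] 488.23308948949096 320.32408886911224 240.28458161873087 [-0.08434884  0.          0.          0.          0.        ]
side [ 0.244 -0.765  0.856] [[0.95, -0.2, 0.26], [-0.32, -0.6, 0.73], [0.01, -0.77, -0.63]] 577.3614593510544 317.78039325634734 240.90054510069893 [-0.05861674  0.          0.          0.          0.        ]
wrist [ 0.219 -0.537  0.372] [[0.25, -0.92, -0.3], [-0.97, -0.24, -0.07], [-0.0, 0.31, -0.95]] 386.6764761572199 325.73703553207906 244.1069364374104 [-0.05247231  0.          0.          0.          0.        ]
```

View pics/top0.png

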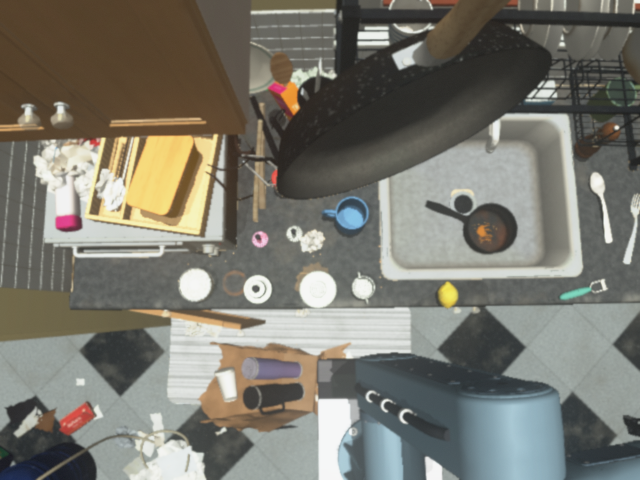

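View pics/side0.png

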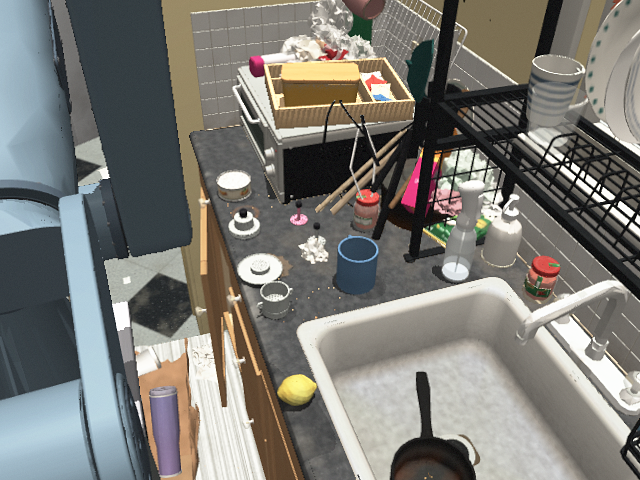

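Top view: mug (352,216), plate (318,288), chamber (363,287), lid (257,289), tin (195,285), lemon (447,294). There are two press-shaped objects: a pink one at (260,239) and a second at about (294,233). The second fits the description because the pink one is excluded. I'll confirm this in an enlarged crop.

```bash
python3 - <<'E'
from h import *
a=cv2.imread("pics/top0.png")[175:310,170:400]; b=cv2.imread("pics/side0.png")[160:325,200:400]
a=cv2.resize(a,(800,470),interpolation=cv2.INTER_CUBIC)
b=cv2.resize(b,None,fx=3.6,fy=3.6,interpolation=cv2.INTER_CUBIC)
cv2.imwrite("pics/a.png",a);cv2.imwrite("pics/b.png",b)
E
```

```text
(no output)
```

View pics/a.png

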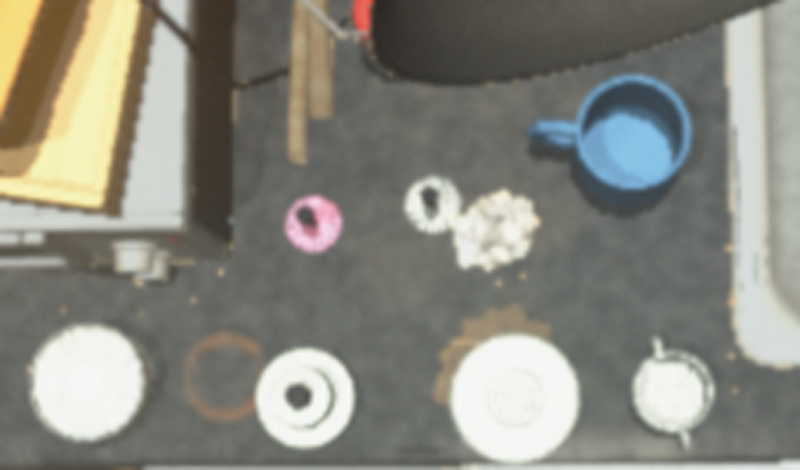

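View pics/b.png

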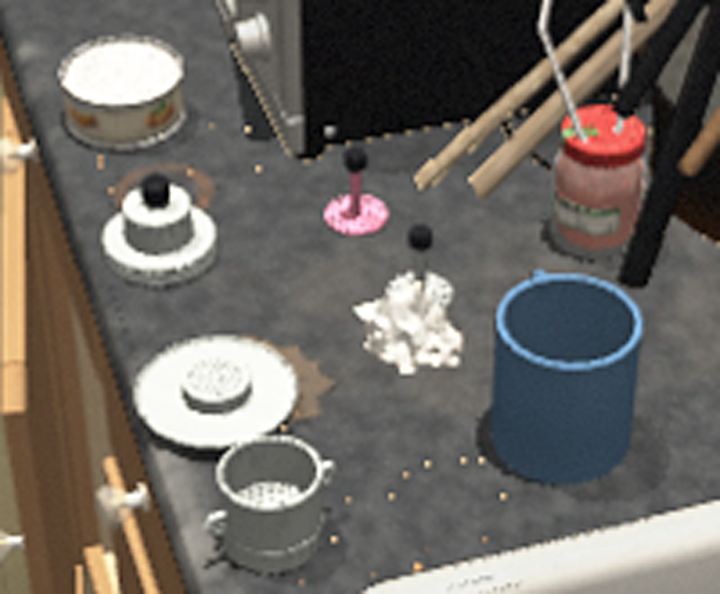

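The crop confirms it: the grey-disc press is at top pixel (294,232), with crumpled paper right beside it at (313,240). The pink press at (260,239) is the decoy. Next I'll measure everything.

```bash
cat > m.py <<'E'
from h import *
def blob(c,mask,near,box=45):
    m=np.zeros_like(mask); u,v=near; m[v-box:v+box,u-box:u+box]=mask[v-box:v+box,u-box:u+box]
    cs,_=cv2.findContours(m,cv2.RETR_EXTERNAL,cv2.CHAIN_APPROX_NONE)
    cs=[k for k in cs if len(k)>12 and cv2.contourArea(k)>8]
    k=min(cs,key=lambda k:-cv2.pointPolygonTest(k,(float(u),float(v)),True))
    return k
def circ(c,k,z):
    P=np.array([onplane(c,p[0].astype(float),z) for p in k])[:,:2]
    A=np.c_[2*P,np.ones(len(P))]; s=np.linalg.lstsq(A,(P**2).sum(1),rcond=None)[0]
    return s[:2].round(4),round(float(np.sqrt(s[2]+s[0]**2+s[1]**2)),4),np.ptp(P,0).round(3),((P.max(0)+P.min(0))/2).round(4)
E
python3 - <<'E'
from m import *
for n,d in(("top",dict(mug=(352,200),plate=(318,288),chamber=(363,288),lid=(257,289),pressdisc=(296,237),tin=(195,285),lemon=(447,294))),):
    c=snap(n); hsv=cv2.cvtColor(c["color"],cv2.COLOR_BGR2HSV); H,S,V=[hsv[...,i] for i in range(3)]
    white=((V>125)&(S<70)).astype(np.uint8)*255; blue=((H>95)&(H<125)&(S>90)).astype(np.uint8)*255; yel=((H>20)&(H<35)&(S>120)).astype(np.uint8)*255
    zz=dict(mug=.092,plate=.0105,chamber=.052,lid=.01,pressdisc=.003,tin=.04,lemon=.025)
    for k,p in d.items():
        m=blue if k=="mug" else yel if k=="lemon" else white
        try: print(n,k,*circ(c,blob(c,m,p,30),zz[k]))
        except Exception as e: print(k,e)
    dark=(V<70).astype(np.uint8)*255
    for k,p,z in(("lidknob",(256,289),.057),("pressknob",(294,232),.055)):
        print(k,*circ(c,blob(c,dark,p,7),z))
c=snap("side"); V=c["color"].max(2); dark=(V<75).astype(np.uint8)*255
t=snap("top")
for k,p,pt,z in (("lidknob",(243,212),(256.2,289),.049),("pressknob",(317,226),(294,232),.048)):
    try:
        kk=blob(c,dark,p,8); ctr=cv2.minEnclosingCircle(kk)[0]; print("side",k,ctr,onplane(c,ctr,z).round(4))
    except Exception as e: print(k,e)
for k,uv,z in(("mugrim",(357,248.5),.092),("lidknob",(243,212.5),.049),("pressknob",(316.8,226),.048),("plateboss",(260.5,266),.0225),("chrim",(274.5,289.5),.052)):
    print("sidehand",k,onplane(c,uv,z).round(4))
E
```

```text
top mug [0.6215 0.0757] 0.0442 [0.083 0.112] [0.6209 0.0832]
top plate [0.4184 0.1562] 0.0704 [0.146 0.156] [0.432  0.1569]
top chamber [0.4025 0.0501] 0.0576 [0.118 0.151] [0.4174 0.0416]
top lid [0.4344 0.3321] 0.0447 [0.08  0.118] [0.4351 0.3386]
top pressdisc [0.5729 0.1877] 0.0416 [0.077 0.108] [0.5687 0.189 ]
top tin [0.4475 0.4777] 0.0445 [0.089 0.091] [0.4482 0.4787]
top lemon [ 0.4138 -0.1841] 0.0276 [0.065 0.05 ] [ 0.4139 -0.1841]Traceback (most recent call last):
  File "<stdin>", line 12, in <module>
  File "m.py", line 6, in blob
    k=min(cs,key=lambda k:-cv2.pointPolygonTest(k,(float(u),float(v)),True))
ValueError: min() iterable argument is empty
```

```bash
python3 - <<'E'
from m import *
from scipy.optimize import least_squares
c=snap("top"); V=c["color"].max(2)
for k,p,z,b,th in(("plate",(318,288),.0105,26,190),("chamber",(363,287),.052,16,170),("lid",(257,289),.01,18,190),("pressdisc",(297,236),.003,9,150)):
    m=(V>th).astype(np.uint8)*255
    try: print(k,*circ(c,blob(c,m,p,b),z))
    except Exception as e: print(k,e)
f=lambda u,v:(170+u*.2875,175+v*135/470)
for k,u,z in(("mug",(634,132),.092),("plate",(515,398),.0105),("boss",(515,397),.0225),("chamber",(673,392),.052),("lid",(305,398),.008),("lidknob",(299,397),.057),("pressdisc",(432,205),.003),("pressknob",(430,197),.055),("pink",(314,224),.003)):
    print("tophand",k,onplane(c,f(*u),z).round(4))
c=snap("side"); g=lambda u,v:(200+u/3.6,160+v/3.6)
for k,u,z in(("mug",(569,321),.092),("plate",(216,392),.0105),("boss",(216,378),.0225),("chamber",(271,478),.052),("lidknob",(155,190),.049),("pressknob",(420,237),.048),("jar",(602,235),.0),("earN",(215,521),.04),("earF",(328,470),.04)):
    print("sidehand",k,onplane(c,g(*u),z).round(4))
E
```

```text
plate [0.4179 0.1565] 0.0555 [0.112 0.134] [0.4253 0.1571]
chamber [0.4345 0.0404] 0.0285 [0.074 0.057] [0.4343 0.0391]
lid [0.4356 0.3165] 0.0362 [0.074 0.072] [0.4351 0.3159]
pressdisc [0.5788 0.2123] 0.0235 [0.047 0.046] [0.5783 0.2119]
tophand mug [0.6209 0.065  0.092 ]
tophand plate [0.4324 0.155  0.0105]
tophand boss [0.4327 0.1548 0.0225]
tophand chamber [0.4339 0.0379 0.052 ]
tophand lid [0.4342 0.3156 0.008 ]
tophand lidknob [0.433  0.3131 0.057 ]
tophand pressdisc [0.5828 0.2181 0.003 ]
tophand pressknob [0.5808 0.2161 0.055 ]
tophand pink [0.569  0.3101 0.003 ]
sidehand mug [0.6238 0.0619 0.092 ]
sidehand plate [0.4361 0.1542 0.0105]
sidehand boss [0.4365 0.1533 0.0225]
sidehand chamber [0.4378 0.0315 0.052 ]
sidehand lidknob [0.4384 0.3141 0.049 ]
sidehand pressknob [0.5867 0.2153 0.048 ]
sidehand jar [0.7243 0.238  0.    ]
sidehand earN [0.4027 0.0207 0.04  ]
sidehand earF [0.4728 0.0397 0.04  ]
```

View pics/wrist0.png

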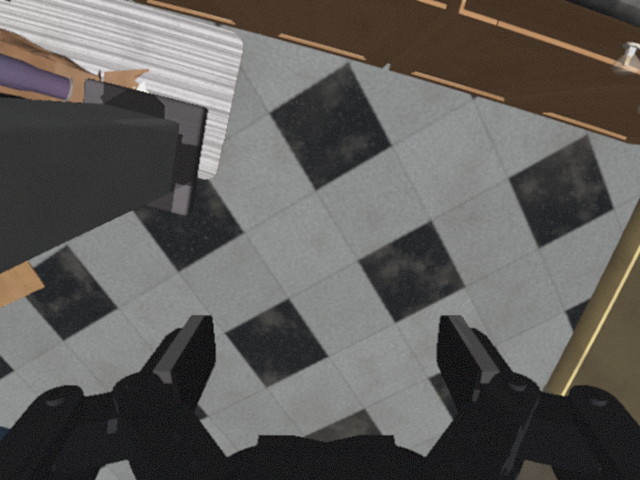

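```bash
python3 -m pendant '[[0.15,0.18,0,0,0,0],[0.15,0.18,0,0,0,0],[0.15,0.18,0,0,0,0],[0.15,0.18,0,0,0,0],[0.15,0.18,0,0,0,0],[0.15,0.18,0,0,0,0],[0.15,0.18,0,0,0,0],[0.15,0.18,0,0,0,0],[0.15,0.18,0,0,0,0],[0.15,0.18,0,0,0,0]]' && python3 -m pendant '[[0,0.25,0,0,0,0],[0,0.25,0,0,0,0],[0,0.25,0,0,0,0],[0,0.25,0,0,0,0],[0,0.25,0,0,0,0],[0,0.2,0,0,0,0],[0,0,0,0,0,0],[0,0,0,0,0,0],[0,0,0,0,0,0],[0,0,0,0,0,0]]'; python3 - <<'E'
from h import *
c=snap("wrist","w1.png"); print(ctrl.finger_overhang, ctrl.get_obs()["eef_rot"])
for n,P in(("mug",(.6225,.0635,.092)),("plate",(.434,.1545,.0105)),("chamber",(.436,.035,.052)),("press",(.583,.216,.055))): print(n,proj(c,P).round())
E
```

```text
time_s: 1.55
eef_pos: [0.4447, -0.1955, 0.2395]
eef_rot: [0.0, 0.992, 0.126, 0.0]
wrist_force: [0.3, -1.4, 0.4]
opening: 1.0
grasp_force: 0.0
time_s: 2.8
eef_pos: [0.444, 0.0923, 0.2393]
eef_rot: [0.0, 0.992, 0.125, 0.0]
wrist_force: [-0.1, 0.5, -0.7]
opening: 1.0
grasp_force: 0.0
0.008 [ 2.07806339e-05  9.92122981e-01  1.25267673e-01 -1.52662777e-05]
mug [[438. -20.]]
plate [[260. 200.]]
chamber [[387. 241.]]
press [[209.  -2.]]
```

View pics/w1.png

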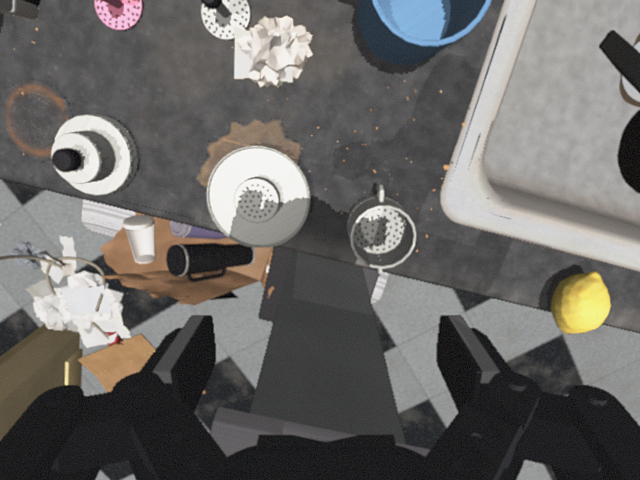

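The wrist view shows the plate disc at about (259,197) with its boss at (257,203). The chamber rim is at (382,232), with its ears straight up and down, so the yaw already matches. The lid is at (97,155), and the press is at (225,12) next to the paper.

```bash
python3 - <<'E'
from m import *
o=ctrl.get_obs()
c=snap("wrist"); 
for k,u,z in(("plate",(259,196.5),.0105),("boss",(257,200),.0225),("chamber",(382,232),.052),("lidskirt",(95,155),.005),("lidknob",(67,160),.052),("ears",(380,190),.04),("ears",(379,275),.04)): print(k,onplane(c,u,z).round(4))
V=c["color"].max(2);S=cv2.cvtColor(c["color"],cv2.COLOR_BGR2HSV)[...,1]
for k,p,z,b,th in(("plate",(245,180),.0105,58,185),("lid",(120,150),.009,50,185)):
    m=((V>th)&(S<40)).astype(np.uint8)*255; kk=blob(c,m,p,b); print(k,cv2.boundingRect(kk),*circ(c,kk[np.r_[0:len(kk)]],z))
E
```

```text
plate [0.4371 0.1559 0.0105]
boss [0.4362 0.1556 0.0225]
chamber [0.4425 0.0417 0.052 ]
lidskirt [0.4368 0.3168 0.005 ]
lidknob [0.4376 0.314  0.052 ]
ears [0.4754 0.0518 0.04  ]
ears [0.3991 0.0297 0.04  ]
plate (208, 146, 95, 88) [0.4423 0.1658] 0.0351 [0.09  0.089] [0.4388 0.1607]
lid (70, 115, 60, 80) [0.4372 0.3125] 0.0323 [0.073 0.059] [0.4365 0.3111]
```

```bash
cat >> m.py <<'E'
from scipy.optimize import least_squares
def ringfit(c,xy,r,z,w=.008,n=120,gray=None):
    """radial edge points near a circle of known radius r at height z, robust centre fit"""
    g=cv2.GaussianBlur(c["color"],(3,3),0).astype(np.float32).max(2) if gray is None else gray
    xy=np.array(xy,float)
    for w in (w,w*.6):
        rr=np.arange(r-w,r+w,.0004); pts=[]
        for a in np.linspace(0,2*np.pi,n,endpoint=False):
            u=np.array([np.cos(a),np.sin(a)]); P=np.c_[xy+rr[:,None]*u,np.full(len(rr),z)]
            px=proj(c,P).astype(np.float32)
            if px.min()<2 or (px[:,0]>636).any() or (px[:,1]>476).any(): continue
            v=cv2.remap(g,px[None,:,0],px[None,:,1],cv2.INTER_LINEAR)[0]
            d=np.abs(v[4:]-v[:-4]); i=d.argmax()
            if d[i]>20: pts.append(P[i+2,:2])
        pts=np.array(pts)
        s=least_squares(lambda s:np.hypot(*(pts-s).T)-r,xy,loss="soft_l1",f_scale=.0008); xy=s.x
    e=np.hypot(*(pts-xy).T)-r
    return xy.round(4),len(pts),"med|e| mm",round(1e3*float(np.median(abs(e))),2)
E
python3 - <<'E'
from m import *
w=snap("wrist")
for n,c in(("wrist",w),("top",snap("top")),("side",snap("side"))):
    for k,a in dict(plate=((.4365,.1555),.049,.0105),boss=((.4365,.1555),.021,.0225),chamber=((.438,.040),.029,.052),mug=((.6225,.0635),.042,.092),lid=((.4365,.316),.0385,.010)).items():
        if n=="wrist" and k=="mug": continue
        print(n,k,*ringfit(c,*a))
E
```

```text
wrist plate [0.4346 0.1561] 119 med|e| mm 0.6
wrist boss [0.435  0.1564] 70 med|e| mm 0.67
wrist chamber [0.438  0.0405] 119 med|e| mm 1.61
wrist lid [0.4363 0.318 ] 119 med|e| mm 1.32
top plate [0.4325 0.1558] 33 med|e| mm 0.58
top boss [0.4495 0.1574] 29 med|e| mm 1.09Traceback (most recent call last):
  File "<stdin>", line 6, in <module>
  File "m.py", line 27, in ringfit
    s=least_squares(lambda s:np.hypot(*(pts-s).T)-r,xy,loss="soft_l1",f_scale=.0008); xy=s.x
    return func(*args, **kwargs)
    vector_fun = VectorFunction(
        fun_wrapped,
    ...<6 lines>...
        workers=workers
    )
    self._update_fun()
    ~~~~~~~~~~~~~~~~^^
    self.f = self.fun_wrapped(xp_copy(self.x))
             ~~~~~~~~~~~~~~~~^^^^^^^^^^^^^^^^^
    return np.atleast_1d(self.fun(x))
                         ~~~~~~~~^^^
    return self.f(x, *self.args, **self.kwargs)
           ~~~~~~^^^^^^^^^^^^^^^^^^^^^^^^^^^^^^
  File "m.py", line 27, in <lambda>
    s=least_squares(lambda s:np.hypot(*(pts-s).T)-r,xy,loss="soft_l1",f_scale=.0008); xy=s.x
                                        ~~~^~
ValueError: operands could not be broadcast together with shapes (0,) (2,)
```

```bash
python3 -m pendant '[[-0.0075,0.053,-0.15,0,0,0],[-0.0075,0.053,-0.15,0,0,0],[-0.0075,0.053,-0.15,0,0,0],[-0.0075,0.053,-0.15,0,0,0],[-0.0075,0.053,-0.15,0,0,0],[-0.0075,0.053,-0.15,0,0,0],[0,0,-0.1,0,0,0],[0,0,-0.095,0,0,0],[0,0,0,0,0,0],[0,0,0,0,0,0]]' && python3 -m pendant '[[0,0,0,0,0,0],[0,0,0,0,0,0],[0,0,0,0,0,0],[0,0,0,0,0,0],[0,0,0,0,0,0],[0,0,0,0,0,0],[0,0,0,0,0,0],[0,0,0,0,0,0],[0,0,0,0,0,0],[0,0,0,0,0,0]]' -1; python3 -c "
from h import *
snap('wrist','w2.png')"
```

```text
time_s: 4.3
eef_pos: [0.4353, 0.1569, 0.0209]
eef_rot: [0.0, 0.992, 0.126, 0.0]
wrist_force: [-0.6, 0.6, 0.3]
opening: 0.999
grasp_force: 0.0
time_s: 5.55
eef_pos: [0.4354, 0.1569, 0.0213]
eef_rot: [0.0, 0.992, 0.126, 0.0]
wrist_force: [-3.7, -0.8, 8.6]
opening: 0.453
grasp_force: 59.1
```

View pics/w2.png

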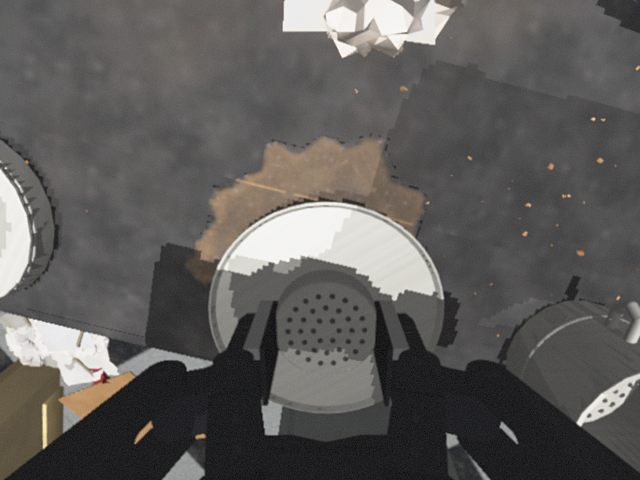

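The boss is gripped at its middle: it sits at (325,315) between the pads, and the disc spans columns 210–442. I'll fit its offset, then lift and head for the mug.

```bash
python3 - <<'E'
from m import *
o=ctrl.get_obs();c=snap("wrist"); print(o["eef_pos"],o["wrist_force"],*ringfit(c,(.435,.156),.049,.0105,w=.006))
E
python3 -m pendant '[[0,0,0.05,0,0,0],[0,0,0.1,0,0,0],[0,0,0.2,0,0,0],[0.1,-0.05,0.2,0,0,0],[0.1,-0.05,0.2,0,0,0],[0.05,0,0,0,0,0],[0,0,0,0,0,0],[0,0,0,0,0,0],[0,0,0,0,0,0],[0,0,0,0,0,0]]'; python3 - <<'E'
from m import *
o=ctrl.get_obs();c=snap("wrist","w3.png"); z=o["eef_pos"][2]-.0108
print(*ringfit(c,o["eef_pos"][:2],.049,z,w=.006)); print("mug",proj(c,(.6225,.0635,.092))); print(*ringfit(c,(.6225,.0635),.042,.092,w=.01))
for n in("top","side"):
    try: print(n,*ringfit(snap(n),(.6225,.0635),.042,.092,w=.01))
    except Exception as e: print(n,"fail")
E
```

```text
[0.43536856 0.15685722 0.02131069] [-3.20749633 -0.62823915  8.89769051] [0.4348 0.1564] 95 med|e| mm 0.45
time_s: 6.9
eef_pos: [0.4841, 0.137, 0.1696]
eef_rot: [-0.0, 0.992, 0.126, -0.001]
wrist_force: [0.5, -0.8, -0.8]
opening: 0.45
grasp_force: 60.5
[0.4837 0.1363] 92 med|e| mm 0.55
mug [[534.72177906  45.56345844]]
[0.6269 0.0713] 72 med|e| mm 1.07
top [0.6158 0.0666] 76 med|e| mm 1.58
side [0.6231 0.062 ] 113 med|e| mm 3.2
```

View pics/w3.png

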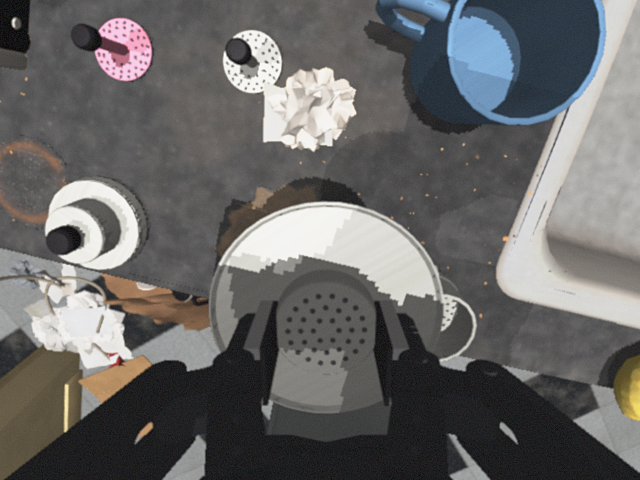

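```bash
python3 -m pendant '[[0.1,-0.08,0,0,0,0],[0.1,-0.08,0,0,0,0],[0.1,-0.09,0,0,0,0],[0,0,0,0,0,0],[0,0,0,0,0,0],[0,0,0,0,0,0],[0,0,0,0,0,0],[0,0,0,0,0,0],[0,0,0,0,0,0],[0,0,0,0,0,0]]'; python3 - <<'E'
from m import *
o=ctrl.get_obs();c=snap("wrist","w4.png")
for r in(.042,.0365): print(proj(c,(.6225,.0635,.092)),*ringfit(c,(.624,.066),r,.092,w=.006))
im=c["color"][0:300,320:640]; cv2.imwrite("pics/w4c.png",cv2.resize(im,None,fx=1.9,fy=1.9,interpolation=cv2.INTER_CUBIC))
hsv=cv2.cvtColor(c["color"],cv2.COLOR_BGR2HSV); m=((hsv[...,0]>95)&(hsv[...,0]<125)&(hsv[...,1]>90))
ys,xs=np.nonzero(m); print(xs.min(),xs.max(),ys.min(),ys.max())
E
```

```text
time_s: 8.3
eef_pos: [0.5448, 0.0869, 0.1703]
eef_rot: [-0.0, 0.992, 0.126, 0.0]
wrist_force: [0.0, 0.1, -1.1]
opening: 0.451
grasp_force: 60.6
[[404.52332656 137.74571268]] [0.6201 0.066 ] 109 med|e| mm 1.32
[[404.52332656 137.74571268]] [0.6245 0.0673] 120 med|e| mm 1.01
0 639 49 479
```

View pics/w4.png

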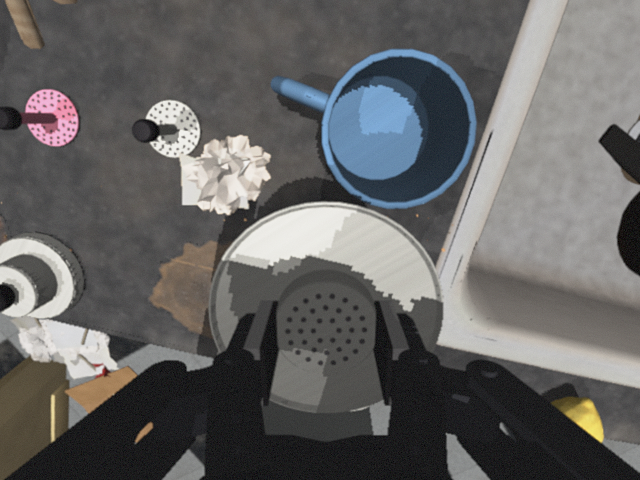

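```bash
python3 - <<'E'
from m import *
c=snap("wrist"); b=c["color"].astype(np.float32); g=cv2.GaussianBlur(b[...,0]-b[...,2],(3,3),0)
mx=(g>25).astype(np.uint8)*255; k=cv2.findContours(mx[:230],cv2.RETR_EXTERNAL,cv2.CHAIN_APPROX_NONE)[0]; k=max(k,key=cv2.contourArea); print(cv2.boundingRect(k))
for s in((.6225,.0635),(.627,.068)): print(*ringfit(c,s,.042,.092,w=.007,gray=g))
P=np.array([onplane(c,p[0].astype(float),.092)[:2] for p in k]); x=least_squares(lambda s:np.hypot(*(P-s[:2]).T)-s[2],[.625,.067,.042],loss="soft_l1",f_scale=.0005).x; print(x.round(4))
a=np.linspace(0,6.28,200)
q=proj(c,np.c_[x[0]+.042*np.cos(a),x[1]+.042*np.sin(a),0*a+.092]); print(q.min(0),q.max(0))
E
```

```text
(271, 48, 206, 161)
[0.6244 0.0675] 118 med|e| mm 0.91
[0.6243 0.0674] 120 med|e| mm 0.95
[0.6244 0.0678 0.0413]
[318.52537443  45.94783004] [476.62459686 209.58482103]
```

```bash
python3 -m pendant '[[0.1,-0.0235,0,0,0,0],[0.1,-0.0235,0,0,0,0],[0.1,-0.0235,0,0,0,0],[0.1,-0.0235,0,0,0,0],[0,0,-0.1,0,0,0],[0,0,-0.1,0,0,0],[0,0,-0.05,0,0,0],[0,0,0,0,0,0],[0,0,0,0,0,0],[0,0,0,0,0,0]]'; python3 - <<'E'
from m import *
o=ctrl.get_obs();c=snap("wrist","w5.png"); s=snap("side","s5.png"); t=snap("top","t5.png")
print(o["eef_pos"],*ringfit(c,o["eef_pos"][:2],.049,o["eef_pos"][2]-.0108,w=.006))
im=s["color"][180:330,280:440]; im=cv2.resize(im,(640,600),interpolation=cv2.INTER_CUBIC)
cv2.imwrite("pics/s5c.png",im)
E
```

```text
time_s: 9.65
eef_pos: [0.6254, 0.0681, 0.1212]
eef_rot: [0.0, 0.992, 0.126, 0.001]
wrist_force: [-0.4, -0.0, -0.6]
opening: 0.451
grasp_force: 60.6
[0.6253958  0.06808973 0.12124189] [0.6252 0.0681] 87 med|e| mm 0.4
```

View pics/s5c.png

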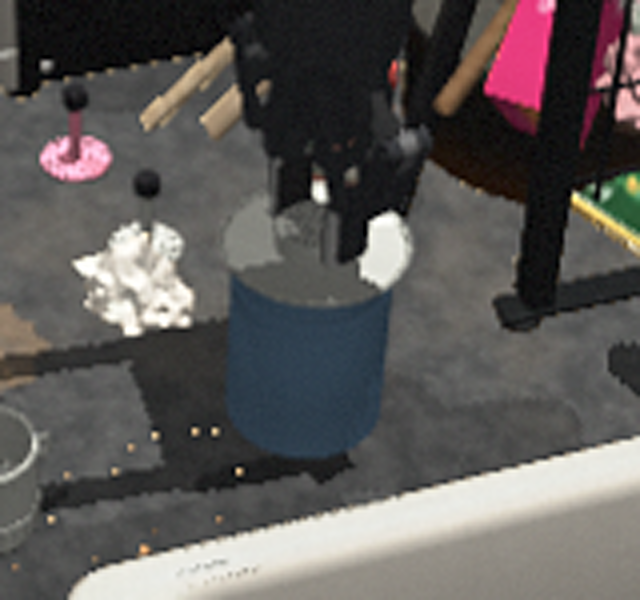

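The side view shows the plate level and centred over the mug. I'll lower it the last 16 mm.

```bash
python3 -m pendant '[[-0.004,-0.002,-0.02,0,0,0],[0,0,-0.02,0,0,0],[0,0,-0.02,0,0,0],[0,0,-0.01,0,0,0],[0,0,-0.005,0,0,0],[0,0,-0.005,0,0,0],[0,0,0,0,0,0],[0,0,0,0,0,0],[0,0,0,0,0,0],[0,0,0,0,0,0]]'
```

```text
time_s: 11.05
eef_pos: [0.624, 0.0677, 0.1043]
eef_rot: [-0.0, 0.992, 0.126, 0.0]
wrist_force: [-0.2, 0.0, -1.2]
opening: 0.451
grasp_force: 60.6
```

```bash
python3 -m pendant '[[0,0,-0.004,0,0,0],[0,0,0,0,0,0],[0,0,-0.003,0,0,0],[0,0,0,0,0,0],[0,0,-0.003,0,0,0],[0,0,0,0,0,0],[0,0,0,0,0,0],[0,0,0,0,0,0],[0,0,0,0,0,0],[0,0,0,0,0,0]]'
```

```text
time_s: 12.3
eef_pos: [0.6244, 0.0677, 0.1041]
eef_rot: [0.0, 0.992, 0.126, 0.0]
wrist_force: [-5.7, -0.0, 11.4]
opening: 0.449
grasp_force: 61.8
```

Contact at 11 N, so the disc is on the rim. I'll release, rise, and go over the chamber.

```bash
python3 -m pendant '[[0,0,0.003,0,0,0],[0,0,0,0,0,0],[0,0,0,0,0,0],[0,0,0,0,0,0],[0,0,0,0,0,0],[0,0,0,0,0,0],[0,0,0,0,0,0],[0,0,0,0,0,0],[0,0,0.05,0,0,0],[0,0,0.1,0,0,0]]' 1 && python3 -m pendant '[[0,0,0.15,0,0,0],[0,0,0.15,0,0,0],[-0.155,-0.0225,0,0,0,0],[-0.155,-0.0225,0,0,0,0],[-0.155,-0.0225,0,0,0,0],[-0.155,-0.0225,0,0,0,0],[-0.155,-0.0225,0,0,0,0],[-0.155,-0.0225,0,0,0,0],[0,0,0,0,0,0],[0,0,0,0,0,0]]'; python3 - <<'E'
from m import *
o=ctrl.get_obs();c=snap("wrist","w6.png"); s=snap("side","s6.png");t=snap("top")
print(*ringfit(c,(.438,.040),.029,.052,w=.006),*ringfit(c,(.438,.040),.025,.052,w=.003))
print("plate on mug: side",*ringfit(s,(.624,.0676),.049,.0945,w=.006)); print(*ringfit(t,(.622,.066),.049,.0945,w=.006))
a=cv2.resize(s["color"][180:330,280:440],(400,375),interpolation=cv2.INTER_CUBIC); b=cv2.resize(c["color"][100:440,160:520],(398,375))
cv2.imwrite("pics/w6c.png",np.hstack([a,b]))
E
```

```text
time_s: 13.55
eef_pos: [0.6235, 0.0677, 0.1333]
eef_rot: [-0.0, 0.992, 0.126, -0.001]
wrist_force: [0.4, 0.7, -0.2]
opening: 1.001
grasp_force: 0.0
time_s: 14.8
eef_pos: [0.4393, 0.0405, 0.1944]
eef_rot: [0.0, 0.992, 0.126, 0.002]
wrist_force: [0.4, 0.3, -0.1]
opening: 1.0
grasp_force: 0.0
[0.4382 0.0392] 120 med|e| mm 0.4 [0.4368 0.04  ] 93 med|e| mm 0.41
plate on mug: side [0.6246 0.067 ] 120 med|e| mm 0.41
[0.6225 0.0674] 116 med|e| mm 0.41
```

View pics/w6c.png

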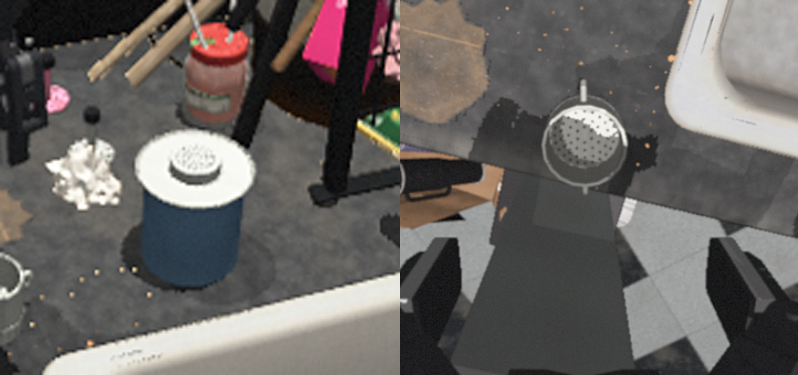

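The left half shows the plate seated level on the mug. The right half shows the chamber with its ears still aligned to the tool. I'll grasp the chamber next.

```bash
python3 -m pendant '[[-0.0075,-0.004,-0.15,0,0,0.01],[0,0,-0.15,0,0,0.01],[0,0,-0.15,0,0,0],[0,0,-0.15,0,0,0],[0,0,-0.15,0,0,0],[0,0,-0.05,0,0,0],[0,0,-0.03,0,0,0],[0,0,0,0,0,0],[0,0,0,0,0,0],[0,0,0,0,0,0]]' && python3 -m pendant '[[0,0,0,0,0,0],[0,0,0,0,0,0],[0,0,0,0,0,0],[0,0,0,0,0,0],[0,0,0,0,0,0],[0,0,0,0,0,0],[0,0,0,0,0,0],[0,0,0,0,0,0],[0,0,0,0,0,0],[0,0,0,0,0,0]]' -1; python3 - <<'E'
from m import *
o=ctrl.get_obs();c=snap("wrist","w7.png"); p=o["eef_pos"]
print(p,o["wrist_force"],*ringfit(c,p[:2],.029,.052,w=.006),*ringfit(c,p[:2],.025,.052,w=.003))
E
```

```text
time_s: 16.2
eef_pos: [0.4372, 0.0398, 0.0276]
eef_rot: [0.0, 0.99, 0.142, 0.001]
wrist_force: [-0.4, 0.2, 0.5]
opening: 0.997
grasp_force: 0.0
time_s: 17.45
eef_pos: [0.4368, 0.0399, 0.0277]
eef_rot: [0.0, 0.99, 0.142, 0.0]
wrist_force: [-3.0, 0.7, 10.8]
opening: 0.673
grasp_force: 61.7
[0.43678183 0.03986004 0.02773126] [-2.97488058  0.72344634 10.78165489] [0.4377 0.0398] 119 med|e| mm 0.81 [0.4352 0.0389] 82 med|e| mm 0.31
```

```bash
python3 -m pendant '[[0,0,0.05,0,0,0],[0,0,0.15,0,0,0],[0,0,0.25,0,0,0],[0,0,0.21,0,0,0],[0.156,0.023,0,0,0,0],[0.156,0.023,0,0,0,0],[0.156,0.023,0,0,0,0],[0.156,0.023,0,0,0,0],[0.156,0.023,0,0,0,0],[0.156,0.023,0,0,0,0]]' && python3 -m pendant '[[0,0,0,0,0,0],[0,0,0,0,0,0],[0,0,0,0,0,0],[0,0,0,0,0,0],[0,0,0,0,0,0],[0,0,0,0,0,0],[0,0,0,0,0,0],[0,0,0,0,0,0],[0,0,0,0,0,0],[0,0,0,0,0,0]]'; python3 - <<'E'
from m import *
o=ctrl.get_obs();c=snap("wrist","w8.png"); p=o["eef_pos"]; z=p[2]-.0277+.052
print(p,*ringfit(c,p[:2],.029,z,w=.006),*ringfit(c,p[:2],.025,z,w=.003))
print("plate",*ringfit(c,(.6242,.0673),.049,.0945,w=.005))
s=snap("side","s8.png"); print("side plate",*ringfit(s,(.6242,.0673),.049,.0945,w=.005),"rim",*ringfit(s,p[:2],.029,z,w=.006))
E
```

```text
time_s: 18.75
eef_pos: [0.6245, 0.0677, 0.159]
eef_rot: [-0.0, 0.99, 0.142, -0.0]
wrist_force: [0.3, -0.3, -0.0]
opening: 0.675
grasp_force: 64.1
time_s: 20.0
eef_pos: [0.6237, 0.0675, 0.1589]
eef_rot: [-0.0, 0.99, 0.142, -0.0]
wrist_force: [-0.2, -0.4, -1.7]
opening: 0.669
grasp_force: 64.1
[0.6237367  0.06749205 0.15887602] [0.6244 0.0675] 113 med|e| mm 0.96 [0.6234 0.0666] 42 med|e| mm 0.35
plate [0.6246 0.0676] 98 med|e| mm 0.17
side plate [0.624  0.0673] 34 med|e| mm 0.52 rim [0.6251 0.077 ] 12 med|e| mm 0.48
```

```bash
python3 -m pendant '[[0.003,0.001,-0.04,0,0,0],[0,0,-0.04,0,0,0],[0,0,-0.03,0,0,0],[0,0,-0.03,0,0,0],[0,0,-0.02,0,0,0],[0,0,-0.015,0,0,0],[0,0,0,0,0,0],[0,0,0,0,0,0],[0,0,0,0,0,0],[0,0,0,0,0,0]]'
```

```text
time_s: 21.35
eef_pos: [0.6244, 0.0677, 0.1241]
eef_rot: [0.0, 0.99, 0.142, 0.0]
wrist_force: [-0.0, -0.2, -1.5]
opening: 0.671
grasp_force: 64.1
```

```bash
python3 -m pendant '[[0,0,-0.004,0,0,0],[0,0,-0.003,0,0,0],[0,0,-0.003,0,0,0],[0,0,0,0,0,0],[0,0,-0.003,0,0,0],[0,0,0,0,0,0],[0,0,0,0,0,0],[0,0,0,0,0,0],[0,0,0,0,0,0],[0,0,0,0,0,0]]'
```

```text
time_s: 22.6
eef_pos: [0.6243, 0.0677, 0.1213]
eef_rot: [-0.0, 0.99, 0.142, 0.0]
wrist_force: [1.0, 0.4, -0.0]
opening: 0.67
grasp_force: 64.1
```

```bash
python3 -m pendant '[[0,0,-0.003,0,0,0],[0,0,0,0,0,0],[0,0,-0.002,0,0,0],[0,0,0,0,0,0],[0,0,0,0,0,0],[0,0,0,0,0,0],[0,0,0,0,0,0],[0,0,0,0,0,0],[0,0,0,0,0,0],[0,0,0,0,0,0]]'
```

```text
time_s: 23.85
eef_pos: [0.6245, 0.0677, 0.121]
eef_rot: [0.0, 0.99, 0.142, 0.0]
wrist_force: [-2.5, -0.3, 4.9]
opening: 0.674
grasp_force: 64.7
```

```bash
python3 -m pendant '[[0,0,0.003,0,0,0],[0,0,0,0,0,0],[0,0,0,0,0,0],[0,0,0,0,0,0],[0,0,0,0,0,0],[0,0,0,0,0,0],[0,0,0,0,0,0],[0,0,0.05,0,0,0],[0,0,0.1,0,0,0],[0,0,0.1,0,0,0]]' 1 && python3 -m pendant '[[0,0,0.15,0,0,0],[-0.09,0.14,0,0,0,0],[-0.09,0.14,0,0,0,0],[-0.09,0.14,0,0,0,0],[-0.09,0.14,0,0,0,0],[0,0,0,0,0,0],[0,0,0,0,0,0],[0,0,0,0,0,0],[0,0,0,0,0,0],[0,0,0,0,0,0]]' -0.2; python3 - <<'E'
from m import *
o=ctrl.get_obs();c=snap("wrist","w9.png"); s=snap("side","s9.png"); p=o["eef_pos"]; print(p)
print("chamber rim side",*ringfit(s,(.6243,.0675),.029,.1465,w=.005),"top",*ringfit(snap("top"),(.6225,.0675),.029,.1465,w=.005))
print("press px",proj(c,[(.584,.216,.003),(.584,.216,.05)]))
a=cv2.resize(s["color"][165:330,270:430],(387,400),interpolation=cv2.INTER_CUBIC); q=proj(c,(.584,.216,.02))[0].astype(int)
x0=np.clip(q[0]-100,0,440);y0=max(q[1]-100,0); print(x0,y0); b=cv2.resize(c["color"][y0:y0+200,x0:x0+200],(400,400),interpolation=cv2.INTER_CUBIC)
cv2.imwrite("pics/w9c.png",np.hstack([a,b]))
E
```

```text
time_s: 25.1
eef_pos: [0.6249, 0.0677, 0.1731]
eef_rot: [0.0, 0.99, 0.142, 0.001]
wrist_force: [-0.5, -0.3, -0.5]
opening: 1.001
grasp_force: 0.0
time_s: 26.35
eef_pos: [0.5525, 0.1792, 0.2008]
eef_rot: [0.0, 0.99, 0.141, -0.0]
wrist_force: [0.6, -0.7, -0.5]
opening: 0.401
grasp_force: 0.0
[0.55252178 0.17916713 0.20075864]
chamber rim side [0.6246 0.064 ] 67 med|e| mm 0.97 top [0.6202 0.0679] 87 med|e| mm 1.7
press px [[294.23449335 166.63411395]
 [289.21883053 173.97549381]]
192 69
```

View pics/w9c.png

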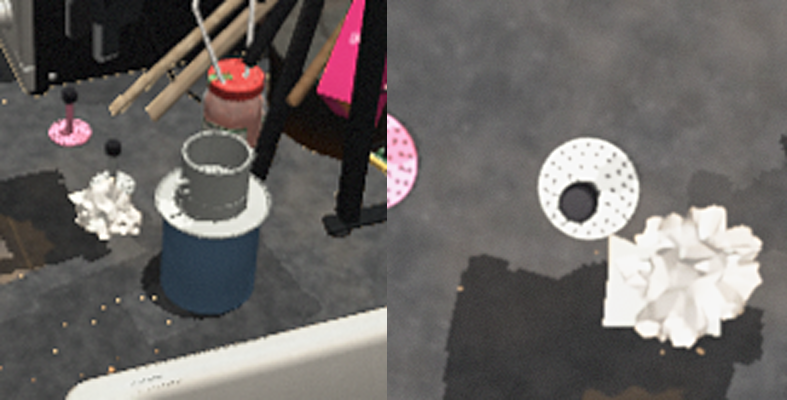

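The chamber stands upright on the plate. In the right half, the press disc is at wrist pixel (292,163) with its knob at (288,169). The paper starts just below and to the right, so I'll yaw the gripper about 27° to keep the fingers clear of it.

```bash
python3 - <<'E'
from m import *
o=ctrl.get_obs();c=snap("wrist"); print(o["q"].round(2))
print(onplane(c,(292.5,163),.003),onplane(c,(288,169.5),.052))
print(*ringfit(c,onplane(c,(292.5,163),.003)[:2],.021,.003,w=.004))
V=c["color"].max(2);m=(V<45).astype(np.uint8)*255;k=blob(c,m,(288,169),14);b=cv2.minEnclosingCircle(k);print(b,onplane(c,b[0],.0515))
E
```

```text
[ 0.11  0.23  1.63 -0.    1.28  1.4 ]
[0.58639966 0.21850466 0.003     ] [0.58704196 0.21787052 0.052     ]
[0.5863 0.2184] 120 med|e| mm 0.39
((290.0, 167.5), 8.20071029663086) [0.58876564 0.21687179 0.0515    ]
```

```bash
python3 -m pendant '[[0.0426,0.0489,-0.1,0,0,0.075],[0.0426,0.0489,-0.1,0,0,0.075],[0.0426,0.0489,-0.1,0,0,0.075],[0.0426,0.0489,-0.1,0,0,0.075],[0,0,-0.12,0,0,0],[0,0,-0.12,0,0,0],[0,0,-0.1,0,0,0],[0,0,-0.02,0,0,0],[0,0,0,0,0,0],[0,0,0,0,0,0]]'; python3 - <<'E'
from m import *
o=ctrl.get_obs();c=snap("wrist","w10.png"); print(*ringfit(c,(.5866,.2183),.021,.003,w=.004), proj(c,[(.5866,.2183,.003),(.5866,.2183,.055)]),proj(c,[o["eef_pos"]]))
cv2.imwrite("pics/w10c.png",c["color"][150:480,120:520])
E
```

```text
time_s: 27.8
eef_pos: [0.5873, 0.2189, 0.0501]
eef_rot: [0.0, 0.93, 0.369, 0.001]
wrist_force: [-0.7, 0.4, -0.2]
opening: 0.402
grasp_force: 0.0
[0.5867 0.2191] 102 med|e| mm 0.06 [[325.62188396 283.39034761]
 [325.71376684 338.07393214]] [[325.7365868  329.25376309]]
```

View pics/w10c.png

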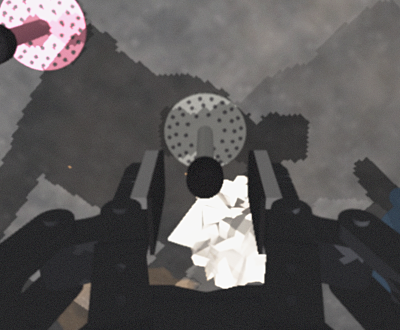

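The knob is centred between the pads, at crop (205,177), and the paper is clear of them. I'll close on it and lift.

```bash
python3 -m pendant '[[0,0,-0.01,0,0,0],[0,0,0,0,0,0],[0,0,0,0,0,0],[0,0,0,0,0,0],[0,0,0,0,0,0],[0,0,0,0,0,0],[0,0,0,0,0,0],[0,0,0,0,0,0],[0,0,0,0,0,0],[0,0,0,0,0,0]]' -1 && python3 -m pendant '[[0,0,0.05,0,0,0],[0,0,0.15,0,0,0],[0,0,0.25,0,0,0],[0,0,0.25,0,0,0],[0,0,0.1,0,0,0],[0,0,0,0,0,0],[0,0,0,0,0,0],[0,0,0,0,0,0],[0,0,0,0,0,0],[0,0,0,0,0,0]]'; python3 - <<'E'
from m import *
o=ctrl.get_obs();c=snap("wrist","w11.png");p=o["eef_pos"];print(p,o["wrist_force"])
for dz in(.044,.045,.046,.047,.048): print(dz,*ringfit(c,p[:2],.021,p[2]-dz,w=.005))
E
```

```text
time_s: 29.1
eef_pos: [0.5869, 0.219, 0.0477]
eef_rot: [0.0, 0.929, 0.369, 0.001]
wrist_force: [-1.2, 1.1, 5.3]
opening: 0.14
grasp_force: 58.7
time_s: 30.35
eef_pos: [0.5862, 0.2187, 0.2062]
eef_rot: [-0.0, 0.93, 0.369, -0.001]
wrist_force: [-0.9, -0.2, 0.8]
opening: 0.139
grasp_force: 58.7
[0.58618455 0.21874675 0.20619909] [-0.94485228 -0.23833974  0.76212595]
0.044 [0.5859 0.2192] 88 med|e| mm 0.45
0.045 [0.5857 0.219 ] 89 med|e| mm 0.5
0.046 [0.5857 0.2189] 91 med|e| mm 0.47
0.047 [0.5856 0.2187] 91 med|e| mm 0.51
0.048 [0.5855 0.2187] 94 med|e| mm 0.55
```

```bash
python3 -m pendant '[[0.0486,-0.189,0,0,0,0],[0.0486,-0.189,0,0,0,0],[0.0486,-0.189,0,0,0,0],[0.0486,-0.189,0,0,0,0],[0,0,0,0,0,0],[0,0,0,0,0,0],[0,0,0,0,0,0],[0,0,0,0,0,0],[0,0,0,0,0,0],[0,0,0,0,0,0]]'; python3 - <<'E'
from m import *
o=ctrl.get_obs();c=snap("wrist","w12.png");p=o["eef_pos"];print(p)
print("disc",*ringfit(c,p[:2],.021,p[2]-.046,w=.004))
for r in(.029,.025): print("rim",*ringfit(c,(.6245,.0675),r,.146,w=.0035))
print("plate",*ringfit(c,(.6245,.0675),.049,.0938,w=.005))
cv2.imwrite("pics/w12c.png",c["color"][120:480,120:520])
E
```

```text
time_s: 31.65
eef_pos: [0.6252, 0.0679, 0.2069]
eef_rot: [-0.0, 0.929, 0.369, 0.0]
wrist_force: [-0.0, -0.3, -0.8]
opening: 0.138
grasp_force: 58.8
[0.62523701 0.06792298 0.20688986]
disc [0.6236 0.0674] 77 med|e| mm 0.59
rim [0.6251 0.0684] 74 med|e| mm 0.29
rim [0.6256 0.0698] 90 med|e| mm 0.37
plate [0.6244 0.0677] 108 med|e| mm 0.26
```

View pics/w12c.png

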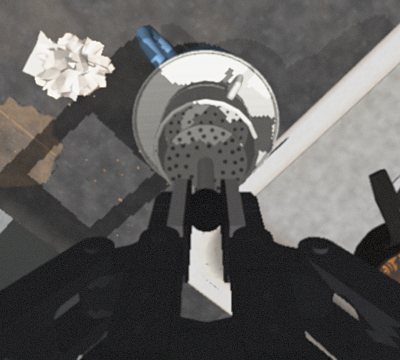

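The press disc sits inside the chamber's rim outline, with a measured offset of about 1 mm. Lowering now; I've used all my picture views, so from here I go by numbers only.

```bash
python3 -m pendant '[[0.003,0.002,-0.04,0,0,0],[0,0,-0.04,0,0,0],[0,0,-0.04,0,0,0],[0,0,-0.04,0,0,0],[0,0,-0.04,0,0,0],[0,0,-0.02,0,0,0],[0,0,0,0,0,0],[0,0,0,0,0,0],[0,0,0,0,0,0],[0,0,0,0,0,0]]'
```

```text
time_s: 32.95
eef_pos: [0.626, 0.068, 0.1632]
eef_rot: [0.0, 0.929, 0.369, 0.0]
wrist_force: [-0.5, -0.2, -0.0]
opening: 0.138
grasp_force: 58.8
```

```bash
python3 -m pendant '[[0,0,-0.01,0,0,0],[0,0,-0.005,0,0,0],[0,0,-0.005,0,0,0],[0,0,0,0,0,0],[0,0,-0.003,0,0,0],[0,0,0,0,0,0],[0,0,-0.002,0,0,0],[0,0,0,0,0,0],[0,0,0,0,0,0],[0,0,0,0,0,0]]'
```

```text
time_s: 34.2
eef_pos: [0.6263, 0.0681, 0.1592]
eef_rot: [0.0, 0.929, 0.369, 0.001]
wrist_force: [-3.0, 0.1, 8.2]
opening: 0.132
grasp_force: 59.6
```

```bash
python3 -m pendant '[[0,0,0,0,0,0],[0,0,0,0,0,0],[0,0,0,0,0,0],[0,0,0,0,0,0],[0,0,0,0,0,0],[0,0,0.05,0,0,0],[0,0,0.1,0,0,0],[0,0,0.15,0,0,0],[0,0,0.15,0,0,0],[0,0,0.05,0,0,0]]' -0.2; python3 - <<'E'
from m import *
o=ctrl.get_obs();c=snap("wrist","w13.png");s=snap("side","s13.png");t=snap("top"); print(o["q"].round(2))
for z in(.165,.150): print("knob?",z,proj(c,(.625,.068,z)))
V=c["color"].max(2);m=(V<45).astype(np.uint8)*255;q=proj(c,(.625,.068,.166))[0].astype(int)
k=blob(c,m,tuple(q),22);b=cv2.minEnclosingCircle(k);print("press knob",b,onplane(c,b[0],.164))
print("rim",*ringfit(c,(.6245,.0675),.029,.146,w=.0035))
print("oven corner side",onplane(s,(280,200),0)); 
for z in(.1,.15,.2,.25): print(z,onplane(t,(234,250),z),onplane(s,(273,118),z))
E
```

```text
time_s: 35.45
eef_pos: [0.6274, 0.0679, 0.262]
eef_rot: [0.001, 0.929, 0.369, 0.003]
wrist_force: [-0.3, -0.5, -0.3]
opening: 0.4
grasp_force: 0.0
[-0.08  0.28  1.44  0.    1.42  0.74]
knob? 0.165 [[322.40785511 253.1076949 ]]
knob? 0.15 [[322.49644088 245.83888597]]
press knob ((323.0, 250.0833282470703), 12.083438873291016) [0.6264787  0.06887755 0.164     ]
rim [0.6256 0.0677] 97 med|e| mm 0.68
oven corner side [0.55238972 0.40414468 0.        ]
0.1 [0.5290555  0.36264926 0.1       ] [0.60618223 0.65408727 0.1       ]
0.15 [0.52298738 0.35304929 0.15      ] [0.582223   0.56020542 0.15      ]
0.2 [0.51691926 0.34344932 0.2       ] [0.55826378 0.46632357 0.2       ]
0.25 [0.51085115 0.33384935 0.25      ] [0.53430455 0.37244173 0.25      ]
```

The press is down with its knob over the chamber axis. The oven corner is near (0.52,0.35), so I'll yaw the tool to about −30° on the way to the lid to keep the camera away from it.

```bash
python3 -m pendant '[[-0.119,0.155,-0.04,0,0,-0.1],[-0.119,0.155,-0.04,0,0,-0.1],[-0.119,0.155,-0.04,0,0,-0.1],[-0.119,0.155,-0.04,0,0,-0.1],[-0.119,0.155,-0.04,0,0,-0.1],[-0.119,0.155,-0.04,0,0,-0.1],[-0.119,0.155,-0.04,0,0,-0.1],[-0.119,0.155,-0.04,0,0,-0.1],[0,0,0,0,0,0],[0,0,0,0,0,0]]'; python3 - <<'E'
from m import *
o=ctrl.get_obs();c=snap("wrist","w14.png"); print(o["q"].round(2))
V=c["color"].max(2);m=(V<60).astype(np.uint8)*255
for z,r in((.010,.0385),(.001,.0385),(.010,.0385)): print("skirt",z,*ringfit(c,(.4365,.317),r,z,w=.006))
q=proj(c,(.4365,.317,.057))[0].astype(int); k=blob(c,m,tuple(q),25);b=cv2.minEnclosingCircle(k);print(q,b,onplane(c,b[0],.055))
s=snap("side"); V=s["color"].max(2)
for nm,P,z in(("presstop",(.6255,.068,.158),.158),("lidknob",(.4365,.317,.05),.05)):
    q=proj(s,P)[0]; m=(V<60).astype(np.uint8)*255
    try: k=blob(s,m,tuple(q.astype(int)),9); print(nm,q,cv2.boundingRect(k),cv2.minEnclosingCircle(k))
    except Exception as e: print(nm,q,e)
E
```

```text
time_s: 36.85
eef_pos: [0.4352, 0.3156, 0.193]
eef_rot: [0.001, 0.969, -0.247, -0.0]
wrist_force: [0.5, 1.0, 0.4]
opening: 0.397
grasp_force: 0.0
[ 0.41  0.15  1.75 -0.    1.25  2.48]
skirt 0.01 [0.4369 0.3165] 120 med|e| mm 1.52
skirt 0.001 [0.435  0.3175] 120 med|e| mm 0.46
skirt 0.01 [0.4369 0.3165] 120 med|e| mm 1.52
[322 232] ((323.0416564941406, 227.9166717529297), 13.509685516357422) [0.43877642 0.31531728 0.055     ]
presstop [359.57698006 221.77548671] (356, 218, 8, 9) ((359.5, 222.0), 4.272101879119873)
lidknob [241.95828446 211.87513506] (239, 208, 8, 10) ((242.5, 212.5), 4.527792930603027)
```

```bash
python3 -m pendant '[[0.009,0.002,-0.15,0,0,0],[0,0,-0.15,0,0,0],[0,0,-0.15,0,0,0],[0,0,-0.1,0,0,0],[0,0,-0.1,0,0,0],[0,0,-0.03,0,0,0],[0,0,0,0,0,0],[0,0,0,0,0,0],[0,0,0,0,0,0],[0,0,0,0,0,0]]' 0.0; python3 - <<'E'
from m import *
o=ctrl.get_obs();c=snap("wrist","w15.png"); p=o["eef_pos"]; print(p,proj(c,p))
V=c["color"].max(2);m=(V<60).astype(np.uint8)*255
for z in(.001,.0): print("skirt",*ringfit(c,(.4368,.3165),.0385,z,w=.006))
for z in(.057,.055): print("knob top ring",*ringfit(c,(.437,.3162),.01,z,w=.003))
E
```

```text
time_s: 38.2
eef_pos: [0.4376, 0.3166, 0.0584]
eef_rot: [-0.0, 0.969, -0.248, 0.0]
wrist_force: [0.0, 0.7, -0.4]
opening: 0.503
grasp_force: 0.0
[0.43759502 0.31657148 0.05843389] [[324.85228807 329.83905373]]
skirt [0.4337 0.3176] 115 med|e| mm 0.79
skirt [0.4334 0.3177] 115 med|e| mm 0.86
knob top ring [0.4395 0.3149] 94 med|e| mm 0.2
knob top ring [0.4384 0.3155] 94 med|e| mm 0.22
```

```bash
python3 -m pendant '[[-0.004,0.001,-0.02,0,0,0],[0,0,-0.014,0,0,0],[0,0,0,0,0,0],[0,0,0,0,0,0],[0,0,0,0,0,0],[0,0,0,0,0,0],[0,0,0,0,0,0],[0,0,0,0,0,0],[0,0,0,0,0,0],[0,0,0,0,0,0]]' && python3 -m pendant '[[0,0,0,0,0,0],[0,0,0,0,0,0],[0,0,0,0,0,0],[0,0,0,0,0,0],[0,0,0,0,0,0],[0,0,0,0,0,0],[0,0,0,0,0,0],[0,0,0,0,0,0],[0,0,0,0,0,0],[0,0,0,0,0,0]]' -1
```

```text
time_s: 39.5
eef_pos: [0.4365, 0.3166, 0.0511]
eef_rot: [0.0, 0.969, -0.248, -0.0]
wrist_force: [0.3, 0.0, 0.0]
opening: 0.492
grasp_force: 0.0
time_s: 40.75
eef_pos: [0.4366, 0.3167, 0.0513]
eef_rot: [-0.0, 0.969, -0.248, 0.0]
wrist_force: [-1.9, 0.5, 4.7]
opening: 0.198
grasp_force: 58.8
```

```bash
python3 -m pendant '[[0,0,0.05,0,0,0],[0,0,0.15,0,0,0],[0,0,0.25,0,0,0],[0,-0.02,0.25,0,0,0],[0,-0.04,0.25,0,0,0],[0,-0.06,0.03,0,0,0],[0,-0.12,0,0,0,0],[0,-0.12,0,0,0,0],[0,0,0,0,0,0],[0,0,0,0,0,0]]'; python3 - <<'E'
from m import *
o=ctrl.get_obs();c=snap("wrist","w16.png"); p=o["eef_pos"]; print(p,o["wrist_force"])
for z in(0,.005,.010): print("skirt",z,*ringfit(c,p[:2],.0385,p[2]-.0513+z,w=.006))
E
```

```text
time_s: 42.0
eef_pos: [0.4362, 0.2447, 0.2465]
eef_rot: [0.0, 0.969, -0.248, -0.0]
wrist_force: [-0.7, -0.4, 0.3]
opening: 0.198
grasp_force: 58.9
[0.43621992 0.24472461 0.2465104 ] [-0.74498982 -0.429756    0.29757848]
skirt 0 [0.4326 0.246 ] 97 med|e| mm 0.72
skirt 0.005 [0.434 0.245] 102 med|e| mm 0.68
skirt 0.01 [0.4351 0.2434] 106 med|e| mm 1.09
```

```bash
python3 - <<'E'
from m import *
o=ctrl.get_obs();c=snap("wrist"); p=np.array(o["eef_pos"]); R_=q2m(o["eef_rot"]); tx,ty=R_[:2,0],R_[:2,1]
print(tx,ty,"cam",c["t"],"cam in tool xy",(c["t"]-p)[:2]@tx,(c["t"]-p)[:2]@ty)
g=c["color"].max(2).astype(np.float32)
rr=np.arange(.026,.048,.001)
for a in(-40,-20,0,20,40):
    u=tx*np.cos(np.radians(a))+ty*np.sin(np.radians(a))
    P=np.c_[p[:2]+rr[:,None]*u,np.full(len(rr),p[2]-.0513)]; px=proj(c,P).astype(np.float32)
    print(a,px[0].round(),px[-1].round(),cv2.remap(g,px[None,:,0],px[None,:,1],1)[0].astype(int))
S=snap("side"); t=snap("top")
for z in(0,.01):
  for n,cc in(("side",S),("top",t)): 
    try: print(n,z,*ringfit(cc,p[:2],.0385,p[2]-.0513+z,w=.007))
    except Exception as e: print(n,"fail")
E
```

```text
[ 0.87705871 -0.48038264] [-0.48038257 -0.87705901] cam [0.50474452 0.20707854 0.38020214] cam in tool xy 0.07827124668879136 0.0003355893907392372
-40 [292. 242.] [263. 211.] [230 231 230 231 230 228 229 225 227 188 152 120 106  60  56  88  95  94
  92  93  97  92]
-20 [307. 233.] [292. 194.] [228 227 228 228 228 228 229 230 214 120 122 122 120  79  55  53  66  92
  97 100 103 106]
0 [325. 230.] [325. 188.] [231 231 231 231 231 231 232 234 208 137 117 121 119  77  52  54  54  56
  56  59  61  58]
20 [343. 233.] [358. 194.] [104 102 102  99 101  99 100 101 103  93  89  88  87  67  52  52  53  57
  53  53  52  51]
40 [358. 242.] [387. 211.] [ 99  99 101 101  99 101 100 101  99  97  84  85  87  75  63  63  65  64
  67 118 124 123]
side 0 [0.4384 0.2462] 52 med|e| mm 0.79
top 0 [0.4368 0.2454] 19 med|e| mm 0.67
side 0.01 [0.436  0.2338] 54 med|e| mm 0.97
top 0.01 [0.4366 0.2447] 20 med|e| mm 0.54
```

Along the camera side, the skirt's lower edge lies 38.8 mm from the TCP against 38.5 mm nominal, so the lid is held centred. Carrying it over the chamber.

```bash
python3 -m pendant '[[0.1177,-0.1105,0,0,0,0],[0.1177,-0.1105,0,0,0,0],[0.1177,-0.1105,0,0,0,0],[0.1177,-0.1105,0,0,0,0],[0.1177,-0.1105,0,0,0,0],[0.1177,-0.1105,0,0,0,0],[0.1177,-0.1105,0,0,0,0],[0.1177,-0.1105,0,0,0,0],[0,0,0,0,0,0],[0,0,0,0,0,0]]'; python3 - <<'E'
from m import *
o=ctrl.get_obs();c=snap("wrist","w17.png");s=snap("side","s17.png"); p=o["eef_pos"]; print(p)
print("plate",*ringfit(c,(.6245,.0677),.049,.0938,w=.005),"side",*ringfit(s,(.6245,.0677),.049,.0938,w=.005))
print("rim",*ringfit(s,(.6245,.0677),.029,.1458,w=.005))
E
```

```text
time_s: 43.45
eef_pos: [0.6244, 0.0685, 0.2466]
eef_rot: [-0.0, 0.969, -0.248, -0.001]
wrist_force: [0.1, 0.6, 0.2]
opening: 0.198
grasp_force: 58.9
[0.62437265 0.06846932 0.24656047]
plate [0.6247 0.0673] 68 med|e| mm 0.24 side [0.624  0.0679] 40 med|e| mm 0.45
rim [0.6275 0.064 ] 17 med|e| mm 0.54
```

```bash
python3 -m pendant '[[0.002,-0.003,-0.05,0,0,0],[0,0,-0.05,0,0,0],[0,0,-0.05,0,0,0],[0,0,-0.05,0,0,0],[0,0,-0.02,0,0,0],[0,0,-0.02,0,0,0],[0,0,-0.01,0,0,0],[0,0,-0.01,0,0,0],[0,0,0,0,0,0],[0,0,0,0,0,0]]'
```

```text
time_s: 44.8
eef_pos: [0.6253, 0.0672, 0.1953]
eef_rot: [-0.0, 0.969, -0.248, 0.0]
wrist_force: [-0.0, 0.1, -0.0]
opening: 0.198
grasp_force: 58.9
```

```bash
python3 -m pendant '[[0,0,-0.01,0,0,0],[0,0,-0.01,0,0,0],[0,0,-0.008,0,0,0],[0,0,-0.004,0,0,0],[0,0,-0.003,0,0,0],[0,0,0,0,0,0],[0,0,0,0,0,0],[0,0,0,0,0,0],[0,0,0,0,0,0],[0,0,0,0,0,0]]'
```

```text
time_s: 46.05
eef_pos: [0.6252, 0.0672, 0.1881]
eef_rot: [-0.0, 0.969, -0.248, 0.0]
wrist_force: [-0.1, 1.1, -0.4]
opening: 0.192
grasp_force: 58.9
```

```bash
python3 -m pendant '[[0,0,-0.004,0,0,0],[0,0,0,0,0,0],[0,0,-0.003,0,0,0],[0,0,0,0,0,0],[0,0,-0.003,0,0,0],[0,0,0,0,0,0],[0,0,0,0,0,0],[0,0,0,0,0,0],[0,0,0,0,0,0],[0,0,0,0,0,0]]'
```

```text
time_s: 47.3
eef_pos: [0.6253, 0.0672, 0.1862]
eef_rot: [-0.0, 0.969, -0.248, 0.0]
wrist_force: [0.4, 0.3, -0.0]
opening: 0.197
grasp_force: 59.0
```

```bash
python3 -m pendant '[[0,0,-0.003,0,0,0],[0,0,0,0,0,0],[0,0,-0.003,0,0,0],[0,0,0,0,0,0],[0,0,0,0,0,0],[0,0,0,0,0,0],[0,0,0,0,0,0],[0,0,0,0,0,0],[0,0,0,0,0,0],[0,0,0,0,0,0]]'
```

```text
time_s: 48.55
eef_pos: [0.6256, 0.0672, 0.1861]
eef_rot: [-0.0, 0.969, -0.248, 0.001]
wrist_force: [-2.6, 0.6, 7.4]
opening: 0.197
grasp_force: 59.7
```

Seated: 7 N contact at TCP height 0.186, as expected. I'll release, back off, and verify by numbers.

```bash
python3 -m pendant '[[0,0,0.002,0,0,0],[0,0,0,0,0,0],[0,0,0,0,0,0],[0,0,0,0,0,0],[0,0,0,0,0,0],[0,0,0.05,0,0,0],[0,0,0.1,0,0,0],[0,0,0.15,0,0,0],[0,0,0.1,0,0,0],[0,0,0,0,0,0]]' 0 && python3 -m pendant '[[-0.15,0,0,0,0,0],[-0.2,0,0,0,0,0],[-0.2,0,0,0,0,0],[-0.2,0,0,0,0,0],[-0.15,0,0,0,0,0],[0,0,0,0,0,0],[0,0,0,0,0,0],[0,0,0,0,0,0],[0,0,0,0,0,0],[0,0,0,0,0,0]]'; python3 - <<'E'
from m import *
s=snap("side","s18.png"); t=snap("top","t18.png"); X=(.6245,.0675)
print("plate side",*ringfit(s,X,.049,.0945,w=.005),"top",*ringfit(t,X,.049,.0945,w=.005))
for n,c in(("side",s),("top",t)):
    for z in(.1365,.147): print(n,"lid skirt",z,*ringfit(c,X,.0385,z,w=.006))
    V=c["color"].max(2); m=(V<60).astype(np.uint8)*255; q=proj(c,(*X,.1855))[0]
    try: k=blob(c,m,tuple(q.astype(int)),10); print(n,"lid knob expected",q.round(1),"seen",cv2.boundingRect(k),cv2.minEnclosingCircle(k))
    except Exception as e: print(n,q,e)
for nm,P in(("lidtop",(*X,.1935)),("lidknobbot",(*X,.1775))): print(nm,proj(s,P))
for n,f0 in(("side","side0.png"),):
    a=cv2.imread("pics/"+f0); 
    for nm,(x0,y0,x1,y1) in dict(jar=(352,185,384,232),tin=(212,168,256,202),lemon=(275,370,320,410),mugbase=(337,270,378,294)).items(): print(nm,"mean diff",cv2.absdiff(a,s["color"])[y0:y1,x0:x1].mean().round(2))
E
```

```text
time_s: 49.8
eef_pos: [0.6265, 0.0671, 0.2684]
eef_rot: [-0.0, 0.969, -0.248, 0.003]
wrist_force: [-0.7, -0.4, -0.8]
opening: 0.501
grasp_force: 0.0
time_s: 51.05
eef_pos: [0.4454, 0.0671, 0.2651]
eef_rot: [0.0, 0.969, -0.248, -0.0]
wrist_force: [-0.7, 0.9, -0.0]
opening: 0.501
grasp_force: 0.0
plate side [0.6243 0.0669] 101 med|e| mm 0.59 top [0.623  0.0674] 115 med|e| mm 0.66
side lid skirt 0.1365 [0.6274 0.0678] 66 med|e| mm 1.69
side lid skirt 0.147 [0.6274 0.068 ] 100 med|e| mm 1.25
side lid knob expected [360.  210.9] seen (357, 207, 10, 11) ((361.22222900390625, 212.0833282470703), 5.228305339813232)
top lid skirt 0.1365 [0.6275 0.0664] 92 med|e| mm 0.65
top lid skirt 0.147 [0.6255 0.0671] 93 med|e| mm 1.0
top [353.17492656 203.69627211] min() iterable argument is empty
lidtop [[360.26116333 207.56716532]]
lidknobbot [[359.78046692 214.14903997]]
jar mean diff 34.04
tin mean diff 6.15
lemon mean diff 7.73
mugbase mean diff 5.62
```

```bash
python3 -c "
from bench import ctrl
print(ctrl.hand_in())"
```

```text
the job is handed in; nothing more can be done
None
```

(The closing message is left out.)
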